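# Pin the retaining bar of the cartridge leak-test stand

### The arm

A 6-joint arm with a two-finger parallel gripper is mounted at the origin on the work surface; the furniture and walls round the work are solid. World frame = base frame: x ahead of the robot, y to its left, z up, the work surface at z = 0. Lengths are in m, angles in rad, forces in N, time in s.
With the tool pointing down it reaches from about 0.35 to 0.775 m from the base axis. Payload 7.3 kg.
Tool frame: the origin (TCP) lies at the very end of the fingers, on their centre line; the grasp point (between the pads) lies robot.pinch_z behind it (robot.pinch_z is the distance from the TCP to the grasp point, in m); y points along the fingers, z is the direction in which the jaws open and shut, and the axes are right-handed (so a half turn about y gives the same grasp; the last joint's range is limited). The gripper opens to 92 mm and grips with 3 to 60 N. Pads are 19 mm wide; open, the fingers measure 130 mm over their backs; the gripper's body (75 mm by 190 mm) begins 47 mm behind the grasp point.
Start: joints at [1.073, 0.342, 1.524, -0, 1.275, -0.146], TCP at [0.181, 0.493, 0.227] pointing down, gripper open.
Joint ranges: [-2.53, 2.53], [-0.77, 2.02], [0.04, 2.7], [-1, 4.14], [0.28, 2.66], [-3.11, 3.11]. Speed limits (rad/s): [2.57, 2.57, 3.14, 3.14, 3.14, 3.14].

### API

Orientations are given as [roll, pitch, yaw] about the fixed x, y, z axes, in that order (R = Rz(yaw) Ry(pitch) Rx(roll)).
In Python, from cell import status, viewer, robot gives the robot as it stands. The module is installed in compiled form; this text tells all that it offers.
- The arm moves only by the shell command python3 -m pendant 'ROWS' [FORCE]. ROWS is JSON, a list that holds one entry, the list of rows, each a list of 7 numbers: the shift along the tool's x, y, z in cm, then the turn, a rotation vector about the tool's x, y, z in rad, then the finger opening in cm, from 0 to 9.18. A call has 1 to 20 rows; each row is the pose to reach, as a shift and turn from the pose commanded when the call began, along the tool's axes at that moment; what a row does not reach only later rows make up. A row lasts 1/10 s, in which the tool goes at most 50 mm and 8.59 degrees, less where a joint would pass 70% of its speed; a pose out of reach is approached as far as the arm can. A call with a gripper value outside its range is refused whole. The fingers move at their own pace and stop on an object; FORCE is the grip in N (left out, the last holds). Time passes only in rows, so rows that repeat a pose let the fingers close. It gives the time, the measured TCP pose, the force and the opening at its end, in the units of the state.
- status.observe(): the state, without advancing time (a new reading comes with each control period).
- viewer.read_camera(name): name is "side" or "top" or "wrist"; returns a dict with "image" (400x640x3 uint8, red, green, blue), "range_z" (400x640 float32, m along the optical axis (not along the pixel's ray), 0 where there is no reading), "fx", "fy", "cx", "cy" (pixels), "camera_from_world" (4x4, takes a point from world to camera coordinates). Camera axes: x right, y up, looking along -z (the intrinsics and any distortion apply to the point x, -y, -z); pixel columns grow to the right and rows downward; lengths in m; the calibration is good to about 2 mm. A picture is of the moment at which its call begins.
- robot.hand_in(): hands the job in, once; it reports no verdict.
The state is a dict: "time": time; "qpos": joint angles; "qvel": joint speeds; "joint_efforts": joint torques, N m; "tool_pos": TCP position; "tool_rot": TCP orientation; "contact_force": force on the tool from outside, world axes, zero at the start; "torque": the same for the moment, N m; "opening": finger opening in m.
Only numpy, scipy, OpenCV 4.12 (cv2) and the standard library are available. Lean on these libraries where they do the work, as an engineer would, in place of code of your own. Each camera call takes 0.05 s, during which the arm holds its last target. There are 200 camera calls.

### The job

The filter cartridge is in the leak-test stand: swing the retaining bar shut over it, as far as its stop, then take the lock pin from its block and thread it down through the upper lug, the bar's eye and the lower lug until its collar sits on the upper lug, and let go. The yoke is clamped in slots, so feel for the hole, and never force the pin (its contact force must stay under 40 N), or the bores are scored. Leave the other things on the bench as they are.

Things in the scene. Friction and masses are not known exactly. Their poses are not given: they have to be found in the camera images.
- stand: Fixed leak-test stand: aluminium base plate 180 (x) x 330 (y) x 12 mm; origin at the centre of its underside on the bench, z up. A cartridge, its top 85 mm above the bench, stands in a black nest at the centre. On the plate a grey yoke frame carries a round pivot post (y = +100 mm), a clevis of two level lugs (y = -100 mm) and the swing bar.
- lugs_mid (a point): Point fixed to the stand, 124 mm above the bench: where the middle of the upper lug's hole mouth would be with the yoke in its middle setting. The yoke (post, bar and clevis as one) is clamped in slots along the stand's x, anywhere up to 15 mm either way; its setting is not measured and cannot be shifted. Upper lug: 48 x 48 mm, 10 mm thick, upright hole 13 mm wide.
- lower_lug_mid (a point): As lugs_mid, for the middle of the underside of the lower lug, 80 mm above the bench: same plate and hole, its top 90 mm above the bench, exactly below the upper hole. An upright web as high as the upper lug joins the two, 24 to 52 mm to the stand's -y of the holes. A stop pillar 12 mm thick, 104 mm high, stands behind the shut bar, 21 mm to +x and 34 mm to +y of the holes.
- pivot_mid (a point): As lugs_mid, for the bar's upright pivot axis, at the height of the bar's top, 108 mm above the bench. The bar is flat steel, 30 mm wide, 96 to 108 mm above the bench. On it, 142 mm from the pivot, stands a black handle post 15 mm thick, up to 136 mm. At its end is the eye: a steel plate 36 mm wide, 40 mm long, of the bar's height, centred 200 mm from the pivot, with a hole 13 mm wide.
- bar (a joint): Angle of the bar (rad). 0: shut on its stop, lying along the stand's -y from the pivot, the eye between the lugs. It grows as the free end swings to the stand's -x, up to 1.2; it stays where left (1 N moves it). The eye sits in rubber, 8 N per mm sideways: with the bar on its stop its hole is 2.5 mm short of the lugs' holes, to -x; the pin's tapered nose draws it over, with a push of 5 to 15 N.
- pin_grip (a point): Point to grip on the lock pin, a loose steel pin of about 0.12 kg. From the top: a round knurled grip 20 mm across, 48 mm long (this point lies 20 mm below its top), a collar 26 mm across and 7 mm thick with a soft rubber washer below, its underside 35 mm below this point, and a shank 12 mm across and 55 mm long, whose last 9 mm taper to 7 mm at the tip, 90 mm below this point. z up along the pin.
- pin_tip (a point): Lower end of the lock pin, on its axis; z axis up along the pin.
- pin_block: Fixed grey plastic block 58 x 58 x 58 mm with an upright through hole 15 mm wide in its middle, in which the lock pin stands at the start, its collar on the block's top. Origin: centre of its underside.
- oring_tin: Round open tin of O-rings, 68 mm across, 22 mm high, a bystander; origin at the centre of its underside.
- spare_cartridge: Spare cream-coloured cartridge standing on the bench, 45 mm across, 72 mm high, a bystander; origin at the centre of its underside.
- oring_pick: Hooked pick with a dark handle, 157 mm long along its x, lying on the bench, a bystander; origin at its underside.
- spare_cap: Moulded ring-shaped cap, 64 mm across, 28 mm high, a bystander; origin at the centre of its underside.
- lock_pin: The whole lock pin (see pin_grip); origin at its lower end, z up along the pin.

How it is judged:
By the outcome, as a careful person would: the job done as asked, in the order asked, and still so for the second after the job is handed in, with the robot touching nothing.
It also fails if it takes over 67 s, if anything falls off the work surface, if the arm or the gripper's body presses on something with over 40 N, if the wrist force passes 120 N, or if a joint passes its speed limit or range.

## Working session

There is one attempt and no reset: what is moved stays moved. The work goes in short steps, Python scripts to look and compute and a shell command to move; the robot and the scene stay as the last step left them, time stands still between calls to the robot, and variables do not carry over. Pictures are saved under pics/ and viewed, about 8 in all and at most 12, crops included, and the job is handed in when it is done.

```bash
mkdir -p pics; cat > h.py <<'E'
import numpy as np,cv2
from scipy.spatial.transform import Rotation as R
from cell import status,viewer,robot
def cam(n):
    c=viewer.read_camera(n); return c
def save(c,f): cv2.imwrite('pics/'+f,c['image'][:,:,::-1])
def world(c,u,v,d=None):
    "point from depth at pixel"
    d=c['range_z'][int(v),int(u)] if d is None else d
    p=np.array([(u-c['cx'])/c['fx']*d,-(v-c['cy'])/c['fy']*d,-d,1]); return (np.linalg.inv(c['camera_from_world'])@p)[:3]
def onplane(c,u,v,z):
    M=np.linalg.inv(c['camera_from_world']);o=M[:3,3];r=M[:3,:3]@np.array([(u-c['cx'])/c['fx'],-(v-c['cy'])/c['fy'],-1]);return o+r*(z-o[2])/r[2]
def proj(c,p):
    q=c['camera_from_world']@np.append(p,1); return c['cx']+c['fx']*q[0]/-q[2],c['cy']-c['fy']*q[1]/-q[2]
def cloud(c):
    v,u=np.mgrid[:400,:640];d=c['range_z'];P=np.stack([(u-c['cx'])/c['fx']*d,-(v-c['cy'])/c['fy']*d,-d,np.ones_like(d)],-1)
    W=(P@np.linalg.inv(c['camera_from_world']).T)[...,:3];W[d==0]=np.nan;return W
E
python3 - <<'E'
from h import *
for n in('top','side'):
    c=cam(n);save(c,n+'0.png');np.savez(n+'0.npz',**c);print(n,c['fx'],np.linalg.inv(c['camera_from_world'])[:3].round(3).tolist())
s=status.observe();print({k:np.round(v,3).tolist() for k,v in s.items()},robot.pinch_z)
E
```

```text
top 444.1184962815655 [[0.019, 0.981, -0.193, 0.317], [-1.0, 0.021, 0.01, 0.072], [0.014, 0.193, 0.981, 1.435]]
side 441.321448581183 [[-1.0, -0.002, -0.015, 0.594], [-0.01, -0.653, 0.757, 0.922], [-0.011, 0.757, 0.653, 0.872]]
{'time': 0.1, 'qpos': [1.073, 0.343, 1.525, 0.0, 1.275, -0.146], 'qvel': [-0.001, -0.003, -0.001, 0.001, -0.001, -0.0], 'joint_efforts': [0.002, -43.2, -24.47, 0.072, 0.053, -0.0], 'tool_pos': [0.181, 0.493, 0.226], 'tool_rot': [-1.572, 0.0, -0.352], 'contact_force': [0.003, 0.159, 1.068], 'torque': [0.015, 0.031, -0.001], 'opening': 0.092} 0.0188
```

View pics/top0.png

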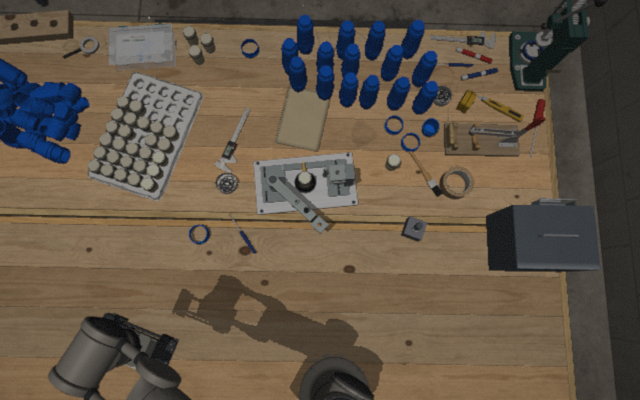

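View pics/side0.png

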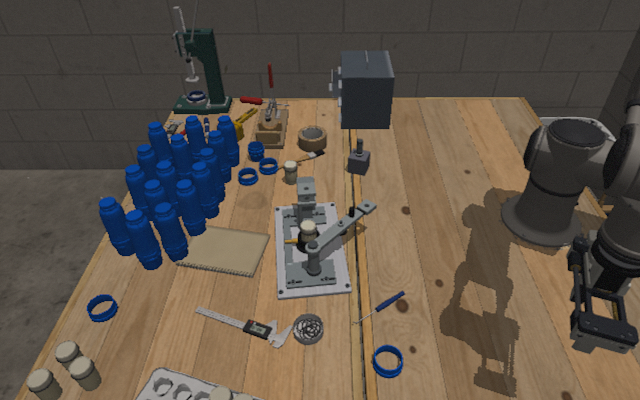

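The top view shows the stand at about (305,183), with the pivot at (272,178), the clevis at (342,177) and the eye of the open bar at (320,224). The pin in its block is at (414,228). The side view agrees. Next I measure these.

```bash
python3 - <<'E'
from h import *
c=dict(np.load('top0.npz'));W=cloud(c);im=c['image']
cv2.imwrite('pics/z1.png',np.hstack([cv2.resize(im[140:250,235:375],None,fx=4,fy=4,interpolation=cv2.INTER_CUBIC),cv2.resize(im[200:255,390:440],(220,440-0),interpolation=cv2.INTER_CUBIC)])[:,:,::-1])
roi=np.zeros((400,640),bool);roi[140:225,245:365]=1
hsv=cv2.cvtColor(im,cv2.COLOR_RGB2HSV)
# plate: bright low sat, height ~12mm
m=roi&(abs(W[...,2]-.012)<.008)&(hsv[...,1]<60)&(hsv[...,2]>100)
k=cv2.morphologyEx(m.astype(np.uint8),cv2.MORPH_OPEN,np.ones((2,2)))
v,u=np.nonzero(k);pts=np.array([onplane(c,a,b,.012)[:2] for a,b in zip(u,v)],np.float32)
r=cv2.minAreaRect(pts);print('plate',r,len(pts))
def comp(mask,name):
    v,u=np.nonzero(mask);p=W[mask];print(name,len(u),'px',u.min(),u.max(),v.min(),v.max(),'med',np.nanmedian(p,0).round(4),'rect',cv2.minAreaRect(p[:,:2].astype(np.float32)))
roi2=roi.copy();roi2[140:240,245:365]=1
comp(roi2&(abs(W[...,2]-.102)<.012)&(np.arange(640)[None]<335),'bar')
comp(roi2&(abs(W[...,2]-.124)<.006)&(np.arange(640)[None]>325),'lug')
b=np.zeros_like(roi);b[205:250,390:440]=1
comp(b&(abs(W[...,2]-.058)<.01),'block');comp(b&(W[...,2]>.07),'pin')
E
```

```text
plate ((0.6479945778846741, 0.10132154077291489), (0.17935910820960999, 0.3285562992095947), 6.965493679046631) 2631
bar 749 px 267 334 167 233 med [0.5658 0.1199 0.1066] rect ((0.614801824092865, 0.08642442524433136), (0.2384563386440277, 0.16357533633708954), 47.53816223144531)
lug 362 px 329 355 164 181 med [ 0.6619 -0.011   0.123 ] rect ((0.6618921160697937, -0.0096893310546875), (0.05019102245569229, 0.07710925489664078), 7.261232852935791)
block 298 px 404 427 216 239 med [ 0.4991 -0.2408  0.0569] rect ((0.5035322904586792, -0.24609488248825073), (0.06008606031537056, 0.05932127311825752), 70.80643463134766)
pin 57 px 414 422 223 230 med [ 0.5015 -0.242   0.1066] rect ((0.5021538734436035, -0.24434033036231995), (0.017865020781755447, 0.01837310567498207), 87.2955322265625)
```

View pics/z1.png

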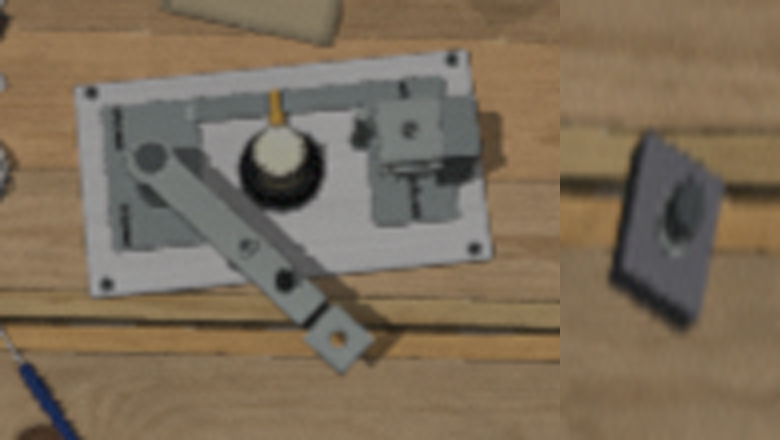

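The zoomed crop shows the upper lug's hole at crop (409,130), i.e. full-image (337.2,172.5). The eye's hole is at (338,338), i.e. (319.5,224.5), and the handle at (287,278). The pivot is at (150,157), i.e. (272.5,179.2).

```bash
python3 - <<'E'
from h import *
c=dict(np.load('top0.npz'));s=dict(np.load('side0.npz'))
f=lambda x,y:(235+(x+.5)/4-.5,140+(y+.5)/4-.5)
yaw=np.radians(6.97);S=np.array([.648,.1013]);Rm=np.array([[np.cos(yaw),-np.sin(yaw)],[np.sin(yaw),np.cos(yaw)]])
for n,px,z in(('lug',(409,130),.124),('piv',(150,157),.108),('eye',(338,338),.108),('handle',(289,277),.136)):
    p=onplane(c,*f(*px),z);print(n,p.round(4),'stand',(Rm.T@(p[:2]-S)).round(4),'side px',np.round(proj(s,p),1))
p=S+Rm@[0,-.1];print('lugs_mid',p)
# side cam: plate, lug, block, pin
W=cloud(s);hsv=cv2.cvtColor(s['image'],cv2.COLOR_RGB2HSV)
u=np.arange(640)[None];v=np.arange(400)[:,None]
def comp(mask,name):
    p=W[mask];print(name,len(p),'med',np.nanmedian(p,0).round(4),'rect',cv2.minAreaRect(p[:,:2].astype(np.float32)))
m=(u>265)&(u<360)&(v>195)&(v<300)&(abs(W[...,2]-.012)<.006)&(hsv[...,1]<60)&(hsv[...,2]>100);comp(m,'plate')
comp((u>290)&(u<325)&(v>170)&(v<215)&(abs(W[...,2]-.124)<.005),'lug')
comp((u>340)&(u<380)&(v>130)&(v<180)&(abs(W[...,2]-.058)<.006),'block')
m=(u>340)&(u<380)&(v>130)&(v<180)&(W[...,2]>.075);comp(m,'pin');vv,uu=np.nonzero(m);print(uu.min(),uu.max(),vv.min(),vv.max())
x=s['image'][125:310,260:390];cv2.imwrite('pics/z2.png',cv2.resize(x,None,fx=3.2,fy=3.2,interpolation=cv2.INTER_CUBIC)[:,:,::-1])
E
```

```text
lug [0.66   0.0062 0.124 ] stand [ 0.0003 -0.0959] side px [306.9 188.2]
piv [0.6383 0.2038 0.108 ] stand [0.0028 0.1029] side px [312.8 246.3]
eye [0.5014 0.057  0.108 ] stand [-0.1508 -0.0262] side px [367.  205.1]
handle [0.5424 0.0945 0.136 ] stand [-0.1057  0.0061] side px [352.1 206.7]
lugs_mid [0.66013496 0.00203902]
plate 2475 med [0.6559 0.161  0.013 ] rect ((0.6638625860214233, 0.10743704438209534), (0.1986667960882187, 0.33255186676979065), 6.778375625610352)
lug 331 med [ 0.6636 -0.0044  0.1248] rect ((0.6632571220397949, -0.005961213260889053), (0.047636158764362335, 0.07929850369691849), 6.511624813079834)
block 189 med [ 0.5069 -0.2341  0.0589] rect ((0.5045239925384521, -0.24536243081092834), (0.0630684420466423, 0.05925960838794708), 70.326904296875)
pin 81 med [ 0.5052 -0.2384  0.1014] rect ((0.5053516626358032, -0.2426244020462036), (0.02054622955620289, 0.02289417013525963), 30.55842399597168)
357 363 138 151
```

View pics/z2.png

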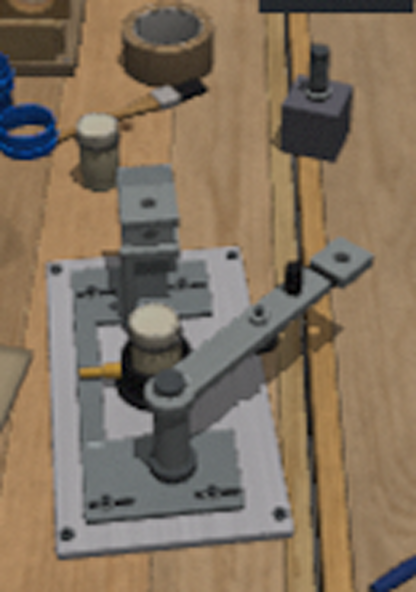

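```bash
cat >> h.py <<'E'
YAW=0.1217; S=np.array([.648,.1013])
def sw(x,y): return S+np.array([x*np.cos(YAW)-y*np.sin(YAW),x*np.sin(YAW)+y*np.cos(YAW)])
def ws(p): d=np.asarray(p)[:2]-S; return np.array([d[0]*np.cos(YAW)+d[1]*np.sin(YAW),-d[0]*np.sin(YAW)+d[1]*np.cos(YAW)])
def rowto(p,yaw=YAW-np.pi/2,pos=None,rot=None):
    s=status.observe();Rt=R.from_euler('xyz',s['tool_rot'] if rot is None else rot);p0=s['tool_pos'] if pos is None else pos
    t=R.from_euler('xyz',[-np.pi/2,0,yaw])
    return np.round(np.r_[Rt.inv().apply(np.array(p)-p0)*100,(Rt.inv()*t).as_rotvec()],3)
E
python3 - <<'E'
from h import *
p=sw(-.16,.005);print(p,rowto([*p,.19]))
E
```

```text
[0.48857641 0.08683905] [ 4.2882e+01  3.6400e+00 -2.7473e+01  1.0000e-03  1.0970e+00  1.0000e-03]
```

```bash
python3 -m pendant '[[[42.9,3.64,-27.5,0,1.097,0,0],[42.9,3.64,-27.5,0,1.097,0,0],[42.9,3.64,-27.5,0,1.097,0,0],[42.9,3.64,-27.5,0,1.097,0,0],[42.9,3.64,-27.5,0,1.097,0,0],[42.9,3.64,-27.5,0,1.097,0,0],[42.9,3.64,-27.5,0,1.097,0,0],[42.9,3.64,-27.5,0,1.097,0,0],[42.9,3.64,-27.5,0,1.097,0,0],[42.9,3.64,-27.5,0,1.097,0,0],[42.9,3.64,-27.5,0,1.097,0,0],[42.9,3.64,-27.5,0,1.097,0,0],[42.9,3.64,-27.5,0,1.097,0,0],[42.9,3.64,-27.5,0,1.097,0,0]]]' 20
python3 - <<'E'
from h import *
c=cam('wrist');save(c,'w1.png');np.savez('w1.npz',**c);print(c['fx'],np.linalg.inv(c['camera_from_world'])[:3].round(3).tolist())
s=status.observe();print(s['time'],s['tool_pos'],s['tool_rot'],s['contact_force'],ws(s['tool_pos']))
E
```

```text
time: 1.5
tool_pos: [0.4879, 0.0883, 0.1904]
tool_rot: [-1.571, 0.0, -1.447]
contact_force: [0.3, 0.8, -0.4]
opening: 0.0003
348.7919224035959 [[0.992, -0.121, -0.031, 0.48], [0.125, 0.96, 0.25, 0.155], [-0.0, -0.251, 0.968, 0.349]]
1.55 [0.48799256 0.08832251 0.19052311] [-1.57084618e+00  3.23578753e-04 -1.44664053e+00] [ 0.19922644 -0.32025027  0.18785311] [-0.16039944  0.00654337]
```

View pics/w1.png

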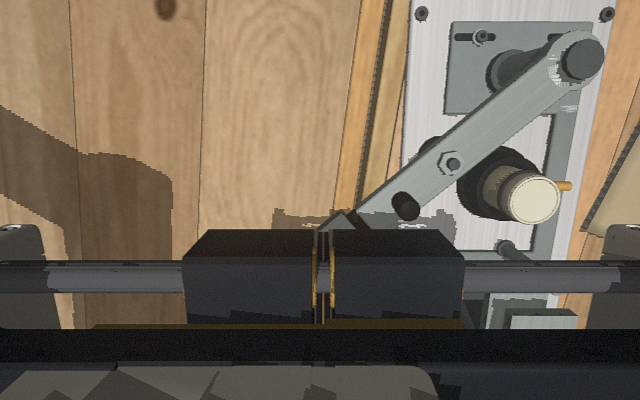

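The wrist view shows the pivot at (582,58), the handle at (405,206) and the finger blocks spanning columns 185–460. I check the finger width from the depth.

```bash
python3 - <<'E'
from h import *
c=dict(np.load('w1.npz'));W=cloud(c);s=status.observe();Rt=R.from_euler('xyz',s['tool_rot'])
for u,v in((190,240),(220,232),(300,232),(318,240),(318,300),(335,240),(450,240),(458,262),(458,310),(200,310),(340,222),(322,228)):
    print(u,v,(Rt.inv().apply(W[v,u]-s['tool_pos'])*1000).round(1))
W=W.copy();h=W[150:250,380:430];m=abs(h[...,2]-.134)<.005;print('handle top',ws(np.nanmedian(h[m],0)),m.sum())
p=onplane(c,582,58,.108);print('pivot?',W[58,582],ws(W[58,582]))
E
```

```text
190 240 [  70.8  191.4 -141.6]
220 232 [-36.  -73.5 -26.2]
300 232 [-35.9 -73.3  -5.6]
318 240 [ -8.9 -10.3  -1.8]
318 300 [  0.  -46.1  -1.4]
335 240 [-36.1 -79.4   3.2]
450 240 [ 65.2 178.1 131.2]
458 262 [-35.3 -89.7  29.1]
458 310 [-23.6 -89.5  30.3]
200 310 [-23.4 -89.4 -27. ]
340 222 [13.8 82.7 12.8]
322 228 [18.2 82.2 -0.2]
handle top [-0.10610496  0.01100651] 443
pivot? [0.63549844 0.20417408 0.11776033] [7.97979408e-05 1.03630878e-01]
```

```bash
python3 -m pendant '[[[0,4,0,0,0,0,0],[0,7.6,0,0,0,0,0],[0,7.6,0,0,0,0,0],[0,7.6,1.5,0,0,0,0],[0,7.6,3,0,0,0,0],[0.4,7.6,4,0,0,0,0],[1,7.6,4.8,0,0,0,0],[1.7,7.6,5.6,0,0,0,0],[2.3,7.6,6.4,0,0,0,0],[2.9,7.6,7.3,0,0,0,0],[3.4,7.6,8.2,0,0,0,0],[3.8,7.6,9.1,0,0,0,0],[4.2,7.6,10,0,0,0,0],[4.2,7.6,10,0,0,0,0]]]'
python3 - <<'E'
from h import *
c=cam('wrist');np.savez('w2.npz',**c);save(c,'w2.png');W=cloud(c)
s=status.observe();print(s['time'],ws(s['tool_pos']),s['tool_pos'][2],s['contact_force'])
c=cam('side');W=cloud(c);d=np.stack([(W[...,0]-S[0])*np.cos(YAW)+(W[...,1]-S[1])*np.sin(YAW),-(W[...,0]-S[0])*np.sin(YAW)+(W[...,1]-S[1])*np.cos(YAW)],-1)
m=(abs(W[...,2]-.106)<.005)&(abs(d[...,0]+.03)<.08)&(abs(d[...,1]-.06)<.02);print(m.sum(),[np.nanmedian(d[m&(abs(d[...,1]-y)<.004)][:,0]).round(4) for y in(.045,.06,.075)])
cv2.imwrite('pics/s2.png',cv2.resize(c['image'][150:310,250:390],None,fx=3,fy=3)[:,:,::-1])
E
```

```text
time: 2.95
tool_pos: [0.5948, 0.0569, 0.1143]
tool_rot: [-1.569, -0.0, -1.449]
contact_force: [0.3, 0.1, -0.2]
opening: 0.0006
3.0 [-0.05899682 -0.03723398] 0.1141061108953974 [ 0.49830035 -0.47566155 -0.57669968]
143 [np.float64(-0.0152), np.float64(-0.0077), np.float64(-0.0052)]
```

View pics/w2.png

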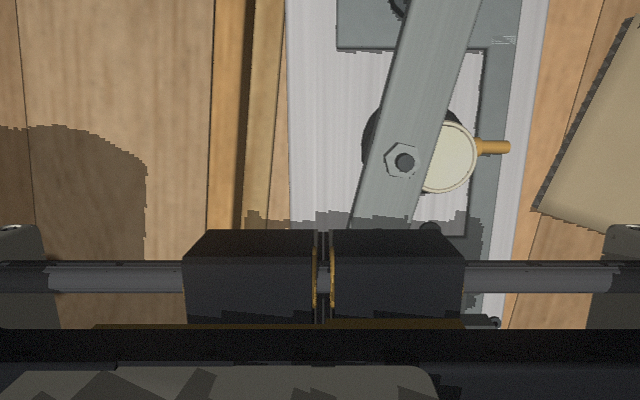

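The picture shows the bar swung most of the way (nut at (404,162)) with the fingers behind the handle. I continue towards the stop.

```bash
python3 -m pendant '[[[0.2,0,0.8,0,0,0,0],[0.4,0,1.6,0,0,0,0],[0.5,0,2.2,0,0,0,0],[0.5,0,2.6,0,0,0,0],[0.5,0,2.8,0,0,0,0],[0.5,0,2.8,0,0,0,0]]]'
python3 -m pendant '[[[0,0,0.15,0,0,0,0],[0,0,0.3,0,0,0,0],[0,0,0.3,0,0,0,0]]]'
python3 -m pendant '[[[0,0,0.15,0,0,0,0],[0,0,0.3,0,0,0,0],[0,0,0.3,0,0,0,0]]]'
python3 - <<'E'
from h import *
c=cam('wrist');np.savez('w3.npz',**c);save(c,'w3.png');W=cloud(c)
s=status.observe();print(s['time'],ws(s['tool_pos']),s['tool_pos'][2],s['contact_force'])
E
```

```text
time: 3.65
tool_pos: [0.622, 0.0558, 0.1143]
tool_rot: [-1.57, 0.0, -1.449]
contact_force: [0.4, -0.1, -0.1]
opening: 0.0005
time: 3.95
tool_pos: [0.6247, 0.0562, 0.1144]
tool_rot: [-1.571, 0.0, -1.449]
contact_force: [-0.8, -0.4, -0.0]
opening: 0.0003
time: 4.25
tool_pos: [0.6279, 0.0566, 0.1144]
tool_rot: [-1.57, 0.0, -1.449]
contact_force: [-0.4, -0.1, -0.2]
opening: 0.0005
4.3 [-0.02546542 -0.04185632] 0.1143652933469661 [ 0.1218718  -0.24170765 -0.28071726]
```

Measure the bar angle from the wrist depth.

```bash
cat >> h.py <<'E'
def bar(c):
    W=cloud(c)[:225]; m=abs(W[...,2]-.107)<.004
    d=np.array([ws(p) for p in W[m]]);k=(abs(d[:,0])<.1)&(d[:,1]>-.03)&(d[:,1]<.08);d=d[k]
    ys=np.arange(-.02,.075,.006);mid=[];
    for y in ys:
        q=d[abs(d[:,1]-y)<.003]
        if len(q)>20: mid.append((y,(np.percentile(q[:,0],2)+np.percentile(q[:,0],98))/2,np.ptp(np.percentile(q[:,0],[2,98]))))
    mid=np.array(mid);f=np.polyfit(mid[:,0],mid[:,1],1);print('bar slope(theta)',np.arctan(f[0]).round(4),'x at y=.1',np.polyval(f,.1).round(4),'x at y=-.1',np.polyval(f,-.1).round(4),'w',np.median(mid[:,2]).round(4))
E
python3 - <<'E'
from h import *
for n in('w2','w3'): bar(dict(np.load(n+'.npz')))
E
```

```text
bar slope(theta) 0.2351 x at y=.1 0.0006 x at y=-.1 -0.0473 w 0.0296
bar slope(theta) 0.0152 x at y=.1 0.0015 x at y=-.1 -0.0016 w 0.0287
```

```bash
for i in 1; do :; done; python3 -m pendant '[[[0,0,0.1,0,0,0,0],[0,0,0.1,0,0,0,0]]]' | grep -E "pos|force"
python3 -m pendant '[[[0,0,0.1,0,0,0,0],[0,0,0.1,0,0,0,0]]]'| grep -E "pos|force"
python3 -m pendant '[[[0,0,0.06,0,0,0,0],[0,0,0.06,0,0,0,0]]]'| grep -E "pos|force"
python3 - <<'E'
from h import *
c=cam('wrist');np.savez('w3.npz',**c);save(c,'w3.png');bar(c);s=status.observe();print(s['time'],ws(s['tool_pos']),s['contact_force'])
E
```

```text
tool_pos: [0.6287, 0.0567, 0.1143]
contact_force: [-0.9, -0.4, 0.6]
tool_pos: [0.6296, 0.0568, 0.1143]
contact_force: [-0.4, -0.3, -0.1]
tool_pos: [0.6301, 0.0568, 0.1143]
contact_force: [-2.1, -1.5, 0.9]
bar slope(theta) -0.0 x at y=.1 0.0015 x at y=-.1 0.0015 w 0.0286
4.95 [-0.02319194 -0.04194671] [-1.33201067 -1.46185643  1.15386997]
```

```bash
python3 -m pendant '[[[0,0,0.06,0,0,0,0],[0,0,0.06,0,0,0,0]]]'| grep -E "pos|force"
python3 -m pendant '[[[0,0,0.06,0,0,0,0],[0,0,0.06,0,0,0,0]]]'| grep -E "pos|force"
python3 - <<'E'
from h import *
c=cam('wrist');bar(c);s=status.observe();print(s['time'],ws(s['tool_pos']),s['contact_force'])
E
```

```text
tool_pos: [0.6302, 0.0568, 0.1143]
contact_force: [-4.8, -1.7, 1.8]
tool_pos: [0.6303, 0.0568, 0.1143]
contact_force: [-6.6, -2.5, 3.0]
bar slope(theta) -0.0003 x at y=.1 0.0015 x at y=-.1 0.0016 w 0.0286
5.4 [-0.02294354 -0.04200107] [-6.08229706 -1.16732986  2.85918838]
```

The bar is on its stop: the position has stalled, the force is 6–7 N and the measured angle is 0. I back off, rise and look at the lug hole from close.

```bash
python3 -m pendant '[[[0,0,-1,0,0,0,0],[0,0,-1,0,0,0,0],[0,-5,-1,0,0,0,0],[0,-8,-1,0,0,0,0],[4,-8,0.6,0,0,0,0],[8.5,-8,2.3,0,0,0,0],[8.5,-8,2.3,0,0,0,0],[8.5,-8,2.3,0,0,0,0]]]'| grep -E "pos|force"
python3 - <<'E'
from h import *
c=cam('wrist');np.savez('w4.npz',**c);save(c,'w4.png');s=status.observe();print(s['time'],ws(s['tool_pos']),s['tool_pos'],s['contact_force'])
E
```

```text
tool_pos: [0.6651, -0.0254, 0.1938]
contact_force: [-1.1, 0.8, 0.0]
6.25 [ 0.00129496 -0.12673252] [ 0.66467069 -0.02433796  0.19394761] [-0.26781598  1.16725668 -0.04912644]
```

View pics/w4.png

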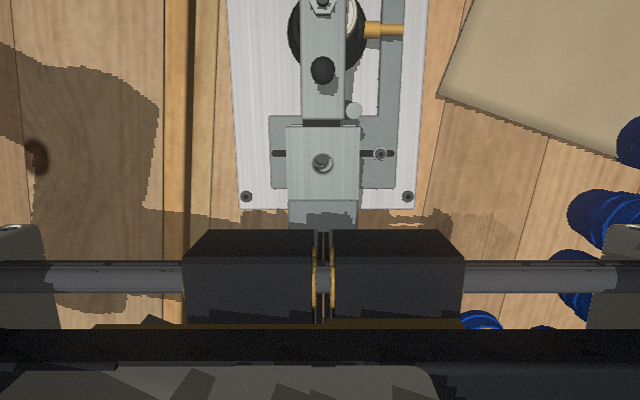

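The bar is shut over the cartridge with its eye between the lugs. The hole is at (322,163), the lug spans columns 287–360, and the handle is at (322,70). I compute the hole position.

```bash
python3 - <<'E'
from h import *
c=dict(np.load('w4.npz'));W=cloud(c);g=cv2.cvtColor(c['image'],cv2.COLOR_RGB2GRAY)
print(g[148:180:2,306:340:2])
m=((abs(W[...,2]-.124)<.004)&(np.arange(400)[:,None]<235)&(np.arange(400)[:,None]>120)).astype(np.uint8);m[:,:270]=0;m[:,380:]=0
v,u=np.nonzero(m);P=np.array([ws(onplane(c,a,b,.124)) for a,b in zip(u,v)]);print('lug ext',np.percentile(P,[1,50,99],0).round(4),cv2.minAreaRect(P.astype(np.float32)))
h=(m[150:176,305:340]==0);v,u=np.nonzero(h)
if len(u): print('hole px by depth',u.mean()+305,v.mean()+150,len(u))
bb=cv2.inRange(g[150:178,306:340],0,105);v,u=np.nonzero(bb);print('dark',u.mean()+306,v.mean()+150,len(u))
for px in((322,163),):
    p=onplane(c,*px,.124);print(p,ws(p))
z=c['image'][140:190,295:350];cv2.imwrite('pics/z4.png',cv2.resize(z,None,fx=8,fy=8,interpolation=cv2.INTER_NEAREST)[:,:,::-1])
E
```

```text
[[166 161 166 165 170 167 170 167 167 165 167 168 163 163 163 164 166]
 [167 162 168 169 165 168 168 162 164 167 168 166 165 160 163 163 164]
 [167 162 167 163 168 166 171 168 167 165 168 165 159 163 162 162 167]
 [162 162 164 167 169 167 123  91  95 101 112 150 165 158 164 165 162]
 [163 163 164 165 148 103  89  85  85  84  84  96 129 160 160 164 167]
 [165 162 166 157 108  91  93  88  91  86  89  82 102 136 165 167 162]
 [166 163 164 132  87  74  89  87  85  87  87 101 158 117 162 163 163]
 [157 162 164 125  93  67  70  90  88  90  86 118 159 121 155 164 163]
 [162 157 165 111 100  90  69  57  66  68  66 125 167 108 155 158 160]
 [164 161 167 124  58  88 103  89 119  77 101 146 173  99 155 164 162]
 [166 155 163 143  84  60  72  73  70 127 145 169  84 123 160 161 160]
 [166 158 163 165 123  69  66 128 150 170 138  73 118 146 163 159 162]
 [163 161 162 165 158 126  86  66  74  69  69 127 143 160 161 163 164]
 [159 160 164 163 167 164 145 128 130 128 134 158 163 156 160 161 162]
 [161 157 164 163 166 166 167 159 162 161 163 162 162 157 162 156 161]
 [160 160 162 161 164 162 163 163 164 160 164 163 160 158 160 156 163]]
lug ext [[-0.0218 -0.1417]
 [ 0.0015 -0.1065]
 [ 0.0251 -0.0732]] ((0.0016182269901037216, -0.10854501277208328), (0.07071442157030106, 0.04802904278039932), 89.99600982666016)
hole px by depth 322.16014234875445 163.13167259786476 281
dark 321.0240963855422 163.0562248995984 249
[0.66122358 0.00574086 0.124     ] [ 0.00152492 -0.0964577 ]
```

View pics/z4.png

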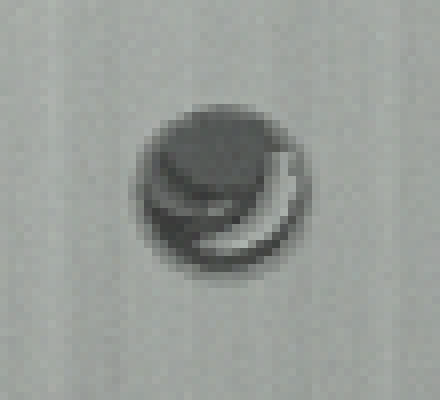

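```bash
python3 -c "
from h import *
print(rowto([.508,-.279,.20]))"
```

```text
[ 2.3381e+01 -6.2400e-01 -1.8636e+01 -0.0000e+00 -0.0000e+00 -1.0000e-03]
```

```bash
python3 -m pendant '[[[23.4,-0.6,-18.6,0,0,0,5],[23.4,-0.6,-18.6,0,0,0,5],[23.4,-0.6,-18.6,0,0,0,5],[23.4,-0.6,-18.6,0,0,0,5],[23.4,-0.6,-18.6,0,0,0,5],[23.4,-0.6,-18.6,0,0,0,5],[23.4,-0.6,-18.6,0,0,0,5],[23.4,-0.6,-18.6,0,0,0,5],[23.4,-0.6,-18.6,0,0,0,5],[23.4,-0.6,-18.6,0,0,0,5]]]'
python3 - <<'E'
from h import *
c=cam('wrist');np.savez('w5.npz',**c);save(c,'w5.png');W=cloud(c);v,u=np.mgrid[:400,:640]
near=(np.hypot(W[...,0]-.504,W[...,1]+.243)<.05)
for n,lo,hi in(('top',.108,.122),('collar',.062,.075),('block',.053,.0615)):
    m=near&(W[...,2]>lo)&(W[...,2]<hi);p=W[m];q=np.c_[u[m],v[m]].astype(np.int32)
    if len(p)>5:
        (a,b),r=cv2.minEnclosingCircle(q);z=np.median(p[:,2]);print(n,len(p),'z',z.round(4),'circ px',a,b,r,'->',onplane(c,a,b,z).round(4),'r mm',r*-(c['camera_from_world']@np.append(p.mean(0),1))[2]/c['fx']*1e3,'med',np.median(p,0).round(4),cv2.minAreaRect(p[:,:2].astype(np.float32))[:2])
s=status.observe();print(s['time'],s['tool_pos'],s['tool_rot'],s['opening'])
E
```

```text
time: 7.25
tool_pos: [0.5093, -0.2777, 0.2003]
tool_rot: [-1.571, 0.0, -1.446]
contact_force: [0.1, -0.3, 1.0]
opening: 0.05
top 617 z 0.1129 circ px 321.5 156.72222900390625 14.28662395477295 -> [ 0.5047 -0.2449  0.1129] r mm 10.09531360119219 med [ 0.5047 -0.2448  0.1129] ((0.504615843296051, -0.24536792933940887), (0.01949477382004261, 0.019212353974580765))
collar 176 z 0.0651 circ px 321.637939453125 148.5 15.050641059875488 -> [ 0.5046 -0.2447  0.0651] r mm 12.53103860633511 med [ 0.5032 -0.237   0.0651] ((0.5041254162788391, -0.24034541845321655), (0.024609671905636787, 0.015399787575006485))
block 3678 z 0.0582 circ px 321.6038818359375 146.8116912841797 47.45078659057617 -> [ 0.5045 -0.244   0.0582] r mm 40.670532708632834 med [ 0.5039 -0.2418  0.0582] ((0.5046619772911072, -0.24541808664798737), (0.05801749974489212, 0.05812270566821098))
7.3 [ 0.50925721 -0.2778704   0.20030601] [-1.57055043e+00  2.13010594e-04 -1.44620016e+00] 0.05009896160020743
```

```bash
python3 -c "
from h import *
print(rowto([.5047,-.2449,.074]))"
```

```text
[-3.3250e+00  1.2631e+01 -4.6000e-02 -0.0000e+00  3.0000e-03 -0.0000e+00]
```

```bash
python3 -m pendant '[[[-3.3,0,-0.05,0,0.003,0,5],[-3.3,0,-0.05,0,0.003,0,5],[-3.3,4.5,-0.05,0,0.003,0,5],[-3.3,8,-0.05,0,0.003,0,5],[-3.3,11,-0.05,0,0.003,0,5],[-3.3,12.6,-0.05,0,0.003,0,5],[-3.3,12.6,-0.05,0,0.003,0,5],[-3.3,12.6,-0.05,0,0.003,0,5]]]'
python3 -c "
from h import *
print(rowto([.5047,-.2449,.074]))"
python3 -m pendant '[[[0,0,0,0,0,0,0.5],[0,0,0,0,0,0,0.5],[0,0,0,0,0,0,0.5],[0,0,0,0,0,0,0.5],[0,0,0,0,0,0,0.5],[0,0,0,0,0,0,0.5],[0,0,0,0,0,0,0.5]]]' 28
python3 -c "
from h import *
print(rowto([.5047,-.2449,.074]))"
```

```text
time: 8.1
tool_pos: [0.5045, -0.2466, 0.0747]
tool_rot: [-1.57, -0.0, -1.451]
contact_force: [0.4, -0.0, 0.7]
opening: 0.05
[-0.169  0.068  0.038 -0.    -0.002  0.   ]
time: 8.8
tool_pos: [0.504, -0.2469, 0.0746]
tool_rot: [-1.57, -0.0, -1.452]
contact_force: [0.3, 0.4, 3.0]
opening: 0.0194
[-0.189  0.062  0.09  -0.    -0.003  0.   ]
```

```bash
python3 -m pendant '[[[0,-1,0,0,0,0,0.5],[0,-3,0,0,0,0,0.5],[0,-6,0,0,0,0,0.5],[0,-9,0,0,0,0,0.5],[0,-12,0,0,0,0,0.5],[0,-14.5,0,0,0,0,0.5],[0,-15.5,0,0,0,0,0.5],[0,-15.5,0,0,0,0,0.5],[0,-15.5,0,0,0,0,0.5]]]'
python3 - <<'E'
from h import *
c=cam('wrist');np.savez('w6.npz',**c);save(c,'w6.png');W=cloud(c);s=status.observe();Rt=R.from_euler('xyz',s['tool_rot'])
T=(W.reshape(-1,3)-s['tool_pos'])@Rt.as_matrix()*1e3
T=T.reshape(W.shape)
for lo in range(0,76,8):
    m=(T[...,1]>lo)&(T[...,1]<lo+8)&(abs(T[...,0])<25)&(abs(T[...,2])<25);p=T[m]
    if len(p)>3: print(lo,len(p),'x',np.percentile(p[:,0],[2,50,98]).round(1),'z',np.percentile(p[:,2],[2,98]).round(1), 'y',p[:,1].max().round(1))
v,u=np.nonzero((T[...,1]>0)&(T[...,1]<80)&(abs(T[...,0])<25)&(abs(T[...,2])<25));print(u.min(),u.max(),v.min(),v.max(),s['tool_pos'],s['contact_force'],s['opening'])
c=cam('side');np.savez('s6.npz',**c);q=proj(c,s['tool_pos']);print(q);a,b=int(q[0]),int(q[1])
cv2.imwrite('pics/s6.png',cv2.resize(c['image'][b-40:b+60,a-50:a+50],None,fx=6,fy=6,interpolation=cv2.INTER_CUBIC)[:,:,::-1])
E
```

```text
time: 9.7
tool_pos: [0.5033, -0.2464, 0.228]
tool_rot: [-1.572, 0.002, -1.452]
contact_force: [-0.9, 0.5, -1.0]
opening: 0.0196
0 169 x [-11.6 -10.1  -6. ] z [-8.5  9.4] y 8.0
8 449 x [-13.9 -10.7  -4.2] z [-10.5  11.4] y 15.9
16 10 x [-13.3 -13.1  -8.2] z [-6.3  9.6] y 17.0
32 11 x [-7.3 -7.1 -6.7] z [-1.5  2.4] y 40.0
40 61 x [-7.3 -6.3 -3.7] z [-4.2  5.6] y 47.9
48 62 x [-7.2 -6.3 -2.4] z [-4.8  6.3] y 56.0
56 46 x [-7.3 -6.3 -1.6] z [-5.1  6.6] y 62.5
299 351 202 238 [ 0.50316244 -0.24630623  0.22765774] [ 0.4152618  -0.17098964 -1.5724092 ] 0.01938120057631188
(np.float64(362.0685133947367), np.float64(106.77769684552234))
```

```bash
python3 -c "
from h import *
print(rowto([.6608,.0040,.222]))"
```

```text
[-2.2983e+01  5.6400e-01  1.8622e+01  2.0000e-03 -3.0000e-03 -2.0000e-03]
```

View pics/s6.png

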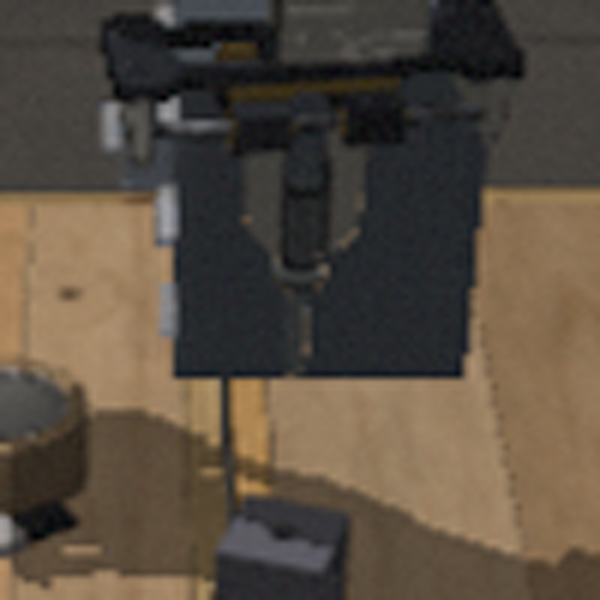

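The crop shows the pin held upright, collar at (300,270) and shank tip at (298,370), with the empty block below. I carry it to above the hole.

```bash
python3 -m pendant '[[[-4,0,3.2,0,0,0,0.5],[-8,0,6.4,0,0,0,0.5],[-12,0,9.6,0,0,0,0.5],[-16,0,12.8,0,0,0,0.5],[-20,0,16,0,0,0,0.5],[-22,0,18,0,0,0,0.5],[-23,0.5,18.6,0,0,0,0.5],[-23,0.5,18.6,0,0,0,0.5],[-23,0.5,18.6,0,0,0,0.5],[-23,0.5,18.6,0,0,0,0.5]]]'
python3 - <<'E'
from h import *
P=[];
c=cam('wrist');np.savez('w7.npz',**c);save(c,'w7.png');W=cloud(c);s=status.observe();Rt=R.from_euler('xyz',s['tool_rot'])
print(rowto([.6608,.0040,.20]),s['tool_pos'],s['contact_force'])
T=((W.reshape(-1,3)-s['tool_pos'])@Rt.as_matrix()*1e3).reshape(W.shape)
for lo in (8,44,50,56):
    p=T[(T[...,1]>lo)&(T[...,1]<lo+6)&(abs(T[...,0])<25)&(abs(T[...,2])<25)];print(lo,p.min(0).round(1),p.max(0).round(1))
p=W[(abs(W[...,2]-.124)<.003)&(np.hypot(W[...,0]-.661,W[...,1])<.04)];q=np.array([ws(x) for x in p]);print('lug',np.percentile(q,[1,99],0).round(4),len(q))
for z in(.15,.124): print(proj(c,[.6613,.0056,z]))
z=c['image'][150:250,260:390];cv2.imwrite('pics/z7.png',cv2.resize(z,None,fx=5,fy=5,interpolation=cv2.INTER_NEAREST)[:,:,::-1])
E
```

```text
time: 10.8
tool_pos: [0.6606, 0.002, 0.2242]
tool_rot: [-1.572, -0.0, -1.454]
contact_force: [-0.3, -1.2, -1.7]
opening: 0.0196
[-0.203  2.459  0.027  0.    -0.005  0.   ] [0.6607704  0.00196133 0.22459358] [-0.26851374  0.36297096 -1.52115557]
8 [-14.2   8.1 -11.9] [-1.8 13.9 12.4]
44 [-7.4 44.  -5.2] [-3.1 50.   6. ]
50 [-7.7 50.3 -5.3] [-2.3 55.8  6.1]
56 [-7.4 56.1 -5.4] [-1.7 61.9  6.3]
lug [[-0.0221 -0.124 ]
 [ 0.0252 -0.073 ]] 3292
(np.float64(323.8082921440392), np.float64(201.97567042126974))
(np.float64(323.73611026398817), np.float64(192.96762008652834))
```

View pics/z7.png

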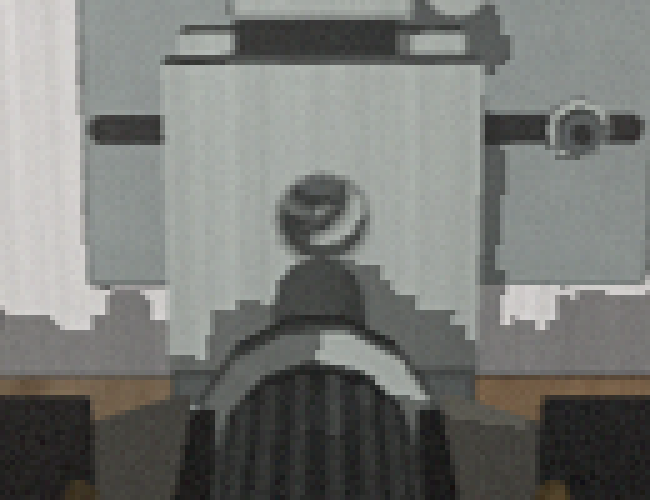

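The crop shows the hole's mouth at (323,215), centred in the lug, with the pin 2–3 mm short of it towards the camera's bottom. The correction is tool x −0.22 cm, z +0.09 cm. Then I descend in small steps.

```bash
python3 -m pendant '[[[-0.22,0,0.09,0,0,0,0.5],[-0.22,0,0.09,0,0,0,0.5],[-0.22,1,0.09,0,0,0,0.5],[-0.22,2,0.09,0,0,0,0.5],[-0.22,2.6,0.09,0,0,0,0.5],[-0.22,2.6,0.09,0,0,0,0.5],[-0.22,2.6,0.09,0,0,0,0.5]]]'
python3 -m pendant '[[[0,0.2,0,0,0,0,0.5],[0,0.4,0,0,0,0,0.5],[0,0.4,0,0,0,0,0.5]]]' | grep -E "pos|force"
python3 -m pendant '[[[0,0.1,0,0,0,0,0.5],[0,0.2,0,0,0,0,0.5],[0,0.2,0,0,0,0,0.5]]]' | grep -E "pos|force"
python3 -c "
from h import *
print(rowto([.6608,.0040,.20]))"
```

```text
time: 11.55
tool_pos: [0.6619, 0.006, 0.198]
tool_rot: [-1.571, 0.0, -1.452]
contact_force: [0.3, 0.5, -1.6]
opening: 0.0197
tool_pos: [0.6618, 0.006, 0.1941]
contact_force: [-0.2, 0.3, -1.6]
tool_pos: [0.6619, 0.0059, 0.1923]
contact_force: [-0.4, -0.0, -2.5]
[ 0.177 -0.775 -0.127  0.    -0.003  0.   ]
```

The tip is 3 mm inside the mouth with no contact. I centre it by 1.5 mm and continue gently.

```bash
python3 -m pendant '[[[0.15,0,-0.05,0,0,0,0.5],[0.15,0,-0.05,0,0,0,0.5],[0.15,0,-0.05,0,0,0,0.5]]]' | grep -E "pos|force"
python3 -m pendant '[[[0,0.1,0,0,0,0,0.5],[0,0.2,0,0,0,0,0.5],[0,0.3,0,0,0,0,0.5],[0,0.3,0,0,0,0,0.5]]]' | grep -E "pos|force"
python3 -m pendant '[[[0,0.1,0,0,0,0,0.5],[0,0.2,0,0,0,0,0.5],[0,0.3,0,0,0,0,0.5],[0,0.3,0,0,0,0,0.5]]]' | grep -E "pos|force"
```

```text
tool_pos: [0.6616, 0.0044, 0.1924]
contact_force: [-0.8, -0.0, -1.5]
tool_pos: [0.6615, 0.0044, 0.189]
contact_force: [0.2, -0.3, -1.3]
tool_pos: [0.6615, 0.0043, 0.1861]
contact_force: [-0.6, -0.2, -1.0]
```

```bash
python3 -m pendant '[[[0,0.15,0,0,0,0,0.5],[0,0.3,0,0,0,0,0.5],[0,0.45,0,0,0,0,0.5],[0,0.6,0,0,0,0,0.5],[0,0.6,0,0,0,0,0.5]]]' | grep -E "pos|force"
for k in 1; do python3 -m pendant '[[[0,0.1,0,0,0,0,0.5],[0,0.2,0,0,0,0,0.5],[0,0.2,0,0,0,0,0.5]]]' | grep -E "pos|force"; done
python3 -m pendant '[[[0,0.1,0,0,0,0,0.5],[0,0.2,0,0,0,0,0.5],[0,0.2,0,0,0,0,0.5]]]' | grep -E "pos|force"
```

```text
tool_pos: [0.6615, 0.0044, 0.1799]
contact_force: [-0.2, -1.0, -1.0]
tool_pos: [0.6615, 0.0044, 0.1782]
contact_force: [-2.4, -1.9, -2.2]
tool_pos: [0.6614, 0.0044, 0.1762]
contact_force: [-2.2, -0.5, 0.2]
```

```bash
python3 -m pendant '[[[0,0.1,0,0,0,0,0.5],[0,0.2,0,0,0,0,0.5],[0,0.2,0,0,0,0,0.5]]]' | grep -E "pos|force"
python3 -m pendant '[[[0,0.1,0,0,0,0,0.5],[0,0.2,0,0,0,0,0.5],[0,0.2,0,0,0,0,0.5]]]' | grep -E "pos|force"
python3 -m pendant '[[[0,0.1,0,0,0,0,0.5],[0,0.2,0,0,0,0,0.5],[0,0.2,0,0,0,0,0.5]]]' | grep -E "pos|force"
```

```text
tool_pos: [0.6612, 0.0044, 0.1742]
contact_force: [-3.7, -0.8, 0.7]
tool_pos: [0.6612, 0.0043, 0.1723]
contact_force: [-4.1, -1.7, 1.9]
tool_pos: [0.661, 0.0042, 0.17]
contact_force: [-5.2, -1.3, 1.3]
```

```bash
python3 -m pendant '[[[0,0.1,0,0,0,0,0.5],[0,0.2,0,0,0,0,0.5],[0,0.3,0,0,0,0,0.5],[0,0.4,0,0,0,0,0.5],[0,0.4,0,0,0,0,0.5]]]' | grep -E "pos|force"
python3 -m pendant '[[[0,0.1,0,0,0,0,0.5],[0,0.2,0,0,0,0,0.5],[0,0.3,0,0,0,0,0.5],[0,0.3,0,0,0,0,0.5]]]' | grep -E "pos|force"
python3 -m pendant '[[[0,0.1,0,0,0,0,0.5],[0,0.2,0,0,0,0,0.5],[0,0.3,0,0,0,0,0.5],[0,0.3,0,0,0,0,0.5]]]' | grep -E "pos|force"
```

```text
tool_pos: [0.661, 0.0041, 0.1662]
contact_force: [-5.1, -2.6, 3.3]
tool_pos: [0.661, 0.0041, 0.1633]
contact_force: [-5.2, -2.7, 3.3]
tool_pos: [0.661, 0.0041, 0.1603]
contact_force: [-5.3, -2.3, 3.5]
```

```bash
python3 -m pendant '[[[0,0.1,0,0,0,0,0.5],[0,0.2,0,0,0,0,0.5],[0,0.3,0,0,0,0,0.5],[0,0.3,0,0,0,0,0.5]]]' | grep -E "pos|force"
python3 -m pendant '[[[0,0.1,0,0,0,0,0.5],[0,0.2,0,0,0,0,0.5],[0,0.3,0,0,0,0,0.5],[0,0.3,0,0,0,0,0.5]]]' | grep -E "pos|force"
python3 -m pendant '[[[0,0.1,0,0,0,0,0.5],[0,0.2,0,0,0,0,0.5],[0,0.3,0,0,0,0,0.5],[0,0.3,0,0,0,0,0.5]]]' | grep -E "pos|force"
```

```text
tool_pos: [0.661, 0.0041, 0.1573]
contact_force: [-5.9, -2.5, 3.8]
tool_pos: [0.661, 0.0041, 0.1543]
contact_force: [-5.9, -2.6, 3.4]
tool_pos: [0.661, 0.0041, 0.1513]
contact_force: [-6.6, -1.9, 4.3]
```

```bash
python3 -m pendant '[[[0,0.1,0,0,0,0,0.5],[0,0.2,0,0,0,0,0.5],[0,0.3,0,0,0,0,0.5],[0,0.4,0,0,0,0,0.5],[0,0.4,0,0,0,0,0.5]]]' | grep -E "pos|force"
python3 -m pendant '[[[0,0.1,0,0,0,0,0.5],[0,0.2,0,0,0,0,0.5],[0,0.3,0,0,0,0,0.5],[0,0.4,0,0,0,0,0.5],[0,0.4,0,0,0,0,0.5]]]' | grep -E "pos|force"
python3 -m pendant '[[[0,0.1,0,0,0,0,0.5],[0,0.15,0,0,0,0,0.5],[0,0.15,0,0,0,0,0.5]]]' | grep -E "pos|force"
```

```text
tool_pos: [0.661, 0.0041, 0.1474]
contact_force: [-6.1, -1.9, 3.6]
tool_pos: [0.661, 0.004, 0.1434]
contact_force: [-6.1, -2.1, 3.9]
tool_pos: [0.6609, 0.004, 0.1419]
contact_force: [-6.8, -3.2, 4.1]
```

```bash
python3 -m pendant '[[[0,0.05,0,0,0,0,0.5],[0,0.05,0,0,0,0,0.5]]]' | grep -E "pos|force"
python3 -m pendant '[[[0,0.05,0,0,0,0,0.5],[0,0.05,0,0,0,0,0.5]]]' | grep -E "pos|force"
python3 -m pendant '[[[0,0.05,0,0,0,0,0.5],[0,0.05,0,0,0,0,0.5]]]' | grep -E "pos|force"
```

```text
tool_pos: [0.6609, 0.004, 0.1415]
contact_force: [-7.0, -2.6, 3.9]
tool_pos: [0.661, 0.004, 0.141]
contact_force: [-6.9, -1.9, 4.4]
tool_pos: [0.6609, 0.0041, 0.1407]
contact_force: [-7.9, -3.0, 6.1]
```

```bash
python3 -m pendant '[[[0,0.04,0,0,0,0,0.5],[0,0.04,0,0,0,0,0.5]]]' | grep -E "pos|force"
python3 -m pendant '[[[0,0.04,0,0,0,0,0.5],[0,0.04,0,0,0,0,0.5]]]' | grep -E "pos|force"
```

```text
tool_pos: [0.661, 0.004, 0.1407]
contact_force: [-7.8, -2.2, 7.8]
tool_pos: [0.661, 0.004, 0.1406]
contact_force: [-8.6, -2.3, 8.6]
```

Seated: the position has stalled at the expected 0.1406 m and the force is rising gently. I release, rise and look.

```bash
python3 -m pendant '[[[0,0,0,0,0,0,5],[0,0,0,0,0,0,5],[0,0,0,0,0,0,5],[0,0,0,0,0,0,5],[0,0,0,0,0,0,5],[0,0,0,0,0,0,5]]]'
python3 -m pendant '[[[0,-2,0,0,0,0,5],[0,-5,0,0,0,0,5],[0,-8,0,0,0,0,5],[2,-10,0,0,0,0,5],[4,-11,0,0,0,0,5],[4,-11,0,0,0,0,5],[4,-11,0,0,0,0,5]]]'
python3 - <<'E'
from h import *
c=cam('wrist');np.savez('w9.npz',**c);W=cloud(c);n=np.hypot(W[...,0]-.6615,W[...,1]-.0056)<.03
for lo,hi in((.165,.19),(.126,.136),(.12,.126)):
    p=W[n&(W[...,2]>lo)&(W[...,2]<hi)];print(len(p),np.median(p,0).round(4) if len(p) else '',p[:,2].max() if len(p) else '')
try: bar(c)
except Exception as e: print(e)
s=cam('side')
a=cv2.resize(c['image'][:240,200:440],(400,400));b=cv2.resize(s['image'][150:310,240:400],(400,400),interpolation=cv2.INTER_CUBIC)
cv2.imwrite('pics/end.png',np.hstack([a,b])[:,:,::-1]);print(status.observe()['time'],status.observe()['contact_force'])
E
```

```text
time: 20.65
tool_pos: [0.6617, 0.0045, 0.1394]
tool_rot: [-1.571, 0.0, -1.452]
contact_force: [-0.5, 0.5, 0.4]
opening: 0.05
time: 21.35
tool_pos: [0.6662, -0.0352, 0.249]
tool_rot: [-1.571, 0.001, -1.453]
contact_force: [-0.5, 1.0, 0.1]
opening: 0.0499
751 [0.6607 0.0061 0.1787] 0.18085394925012557
178 [0.6598 0.0135 0.1307] 0.13223096583279265
2659 [0.6627 0.0063 0.1242] 0.1259797186467176
bar slope(theta) -0.0045 x at y=.1 0.0012 x at y=-.1 0.0021 w 0.0291
21.45 [ 0.01341551  0.12998162 -0.18531793]
```

View pics/end.png

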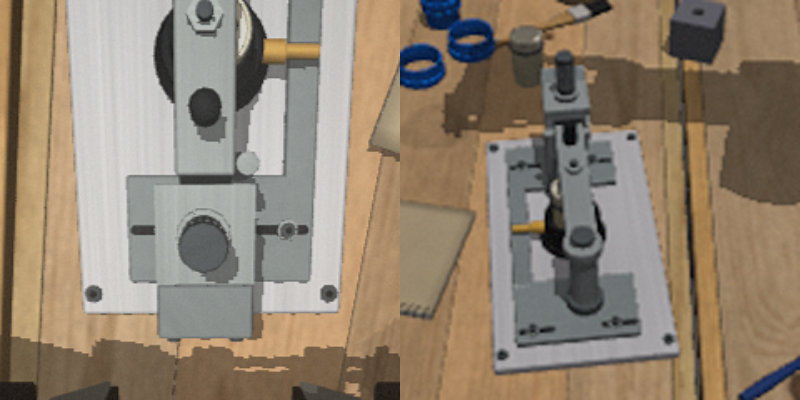

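The picture shows the pin upright in the clevis with its collar on the upper lug, the bar shut and the gripper clear. The pin's top measures 178.7 mm against 179 expected, and the collar's top 130.7 mm against 131.

```bash
python3 -c "
from cell import robot
print(robot.hand_in())"
```

```text
the job is handed in; nothing more can be done
None
```

I swung the bar shut onto its stop, threaded the lock pin down through the upper lug, the eye and the lower lug, let go and handed the job in at about 21 s of the 67 s allowed.

- **Bar:** at the stop the fingers stalled at 6–7 N. The bar measured 0.000 rad before the pin went in and −0.0045 rad at the end. I put that down to measurement noise and the eye being drawn over.
- **Pin:** it entered the hole without a search. The tool force readings stayed at about 12 N or less, against the 40 N limit. They were taken at the end of each move, not continuously.
- **Seating:** after release the pin's top measured 178.7 mm (179 expected) and the collar's top 130.7 mm (131 expected), with the gripper clear of everything.
- **Disagreement along the way:** the arm's y reading was about 2 mm off while I lined up over the hole. I corrected it before the pin went deeper.
- **Bystanders:** I touched none of them, but only checked them by eye, and not all were in the last picture.

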